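# Put the examination lenses and the prism back in their trays

### The job

Put the eye-examination pieces away: both red-ringed lenses in the red tray and both blue-ringed lenses in the blue tray, one lens to a bay, and the pale green wedge prism in the green tray, each lying flat on the tray floor. They are optical glass, so set each one down rather than dropping it, and leave the penlight and the black eye occluder where they lie.

Things in the scene. Friction and masses are not known exactly. Their poses are not given: they have to be found in the camera images.
- red_large: examination lens: red metal ring with two thin dark bands, clear glass dome on top, upright cylinder 50 mm in diameter and 24 mm tall (the glass, look only, adds 4 mm), about 70 g, standing loose on the table. Origin at the centre of its underside, z up along its axis. It is the larger of the two red lenses.
- red_small: examination lens: red metal ring with two thin dark bands, clear glass dome on top, upright cylinder 40 mm in diameter and 24 mm tall (the glass, look only, adds 4 mm), about 50 g, standing loose on the table. Origin at the centre of its underside, z up along its axis. It is the smaller of the two red lenses.
- blue_large: examination lens: blue metal ring with two thin dark bands, clear glass dome on top, upright cylinder 50 mm in diameter and 24 mm tall (the glass, look only, adds 4 mm), about 70 g, standing loose on the table. Origin at the centre of its underside, z up along its axis. It is the larger of the two blue lenses.
- blue_small: examination lens: blue metal ring with two thin dark bands, clear glass dome on top, upright cylinder 40 mm in diameter and 24 mm tall (the glass, look only, adds 4 mm), about 50 g, standing loose on the table. Origin at the centre of its underside, z up along its axis. It is the smaller of the two blue lenses.
- prism: pale green wedge-shaped prism, loose, footprint 44 x 44 mm, its top sloping along its x from 16 mm high at the -x edge to 28 mm high at the +x edge; the two side faces (towards +y and -y) are upright, parallel and 44 mm apart, good to grip; about 60 g. Origin at the centre of its underside, z up.
- red_tray: red open tray fixed to the table, 84 mm (its x) by 164 mm (its y) outside, walls and divider 4 mm thick and 10 mm high, floor 4 mm thick (heights from the table). A divider across the middle makes two bays, each 76 x 76 mm inside, centred at y = +40 and y = -40 mm. Origin at the centre of its underside; z up.
- blue_tray: blue open tray fixed to the table, 84 mm (its x) by 164 mm (its y) outside, walls and divider 4 mm thick and 10 mm high, floor 4 mm thick (heights from the table). A divider across the middle makes two bays, each 76 x 76 mm inside, centred at y = +40 and y = -40 mm. Origin at the centre of its underside; z up.
- green_tray: green open square tray fixed to the table, 84 x 84 mm outside, 76 x 76 mm inside with no divider, walls 4 mm thick and 10 mm high, floor 4 mm thick (heights from the table). Origin at the centre of its underside; z up.
- penlight: bystander: slim silver penlight with a black head, lying loose, 125 mm long along its x, 14 mm thick; origin at the middle of its underside. Not to be moved.
- occluder: bystander: flat black eye occluder lying loose, 6 mm thick: a 64 mm disc centred 65 mm from the origin along +x and a 16 mm wide handle reaching to 95 mm along -x; origin on its underside. Not to be moved.
There are look-alikes about, which are no part of the job. What is shaped like the prism but yellow is not meant.

How it is judged:
At the end, for the whole second after the job is handed in: Red lenses in the red tray, blue in the blue tray, prism in the green tray; each underside on the tray floor (1 to 8 mm above the tray's underside, so not on a wall, divider or other lens), upright within 0.12 rad, released and at rest (under 0.02 m/s, 0.3 rad/s) (x of red_large in the frame of red_tray between -0.035 and 0.035 m and y of red_large in the frame of red_tray between -0.075 and 0.075 m and z of red_large in the frame of red_tray between 0.001 and 0.008 m and angle between each of red_large, red_small, blue_large, blue_small, prism's own z axis and vertical below 0.12 rad and linear speed of each of red_large, red_small, blue_large, blue_small, prism below 0.02 m/s and angular speed of each of red_large, red_small, blue_large, blue_small, prism below 0.3 rad/s and x of red_small in the frame of red_tray between -0.035 and 0.035 m and y of red_small in the frame of red_tray between -0.075 and 0.075 m and z of red_small in the frame of red_tray between 0.001 and 0.008 m and x of blue_large in the frame of blue_tray between -0.035 and 0.035 m and y of blue_large in the frame of blue_tray between -0.075 and 0.075 m and z of blue_large in the frame of blue_tray between 0.001 and 0.008 m and x of blue_small in the frame of blue_tray between -0.035 and 0.035 m and y of blue_small in the frame of blue_tray between -0.075 and 0.075 m and z of blue_small in the frame of blue_tray between 0.001 and 0.008 m and x of prism in the frame of green_tray between -0.035 and 0.035 m and y of prism in the frame of green_tray between -0.035 and 0.035 m and z of prism in the frame of green_tray between 0.001 and 0.008 m); the robot touches nothing.
It fails at once if a lens or the prism is let fall: touched by nothing with its underside more than 40 mm above the table ((height (world z) of red_large above 0.04 m and contact force between red_large and anything else below 0.02 N) or (height (world z) of red_small above 0.04 m and contact force between red_small and anything else below 0.02 N) or (height (world z) of blue_large above 0.04 m and contact force between blue_large and anything else below 0.02 N) or (height (world z) of blue_small above 0.04 m and contact force between blue_small and anything else below 0.02 N) or (height (world z) of prism above 0.04 m and contact force between prism and anything else below 0.02 N)).
It fails at once if the penlight is moved more than 25 mm (distance of penlight from where it was at the start of the episode above 0.025 m).
It fails at once if the occluder is moved more than 25 mm (distance of occluder from where it was at the start of the episode above 0.025 m).
It also fails if it takes over 109 s, if anything falls off the work surface, if the arm or the gripper's body presses on something with over 40 N, if the wrist force passes 120 N, or if a joint passes its speed limit or range.

### The arm

A 7-joint arm with a two-finger parallel gripper is mounted at the origin on the work surface. World frame = base frame: x ahead of the robot, y to its left, z up, the work surface at z = 0. Lengths are in m, angles in rad, forces in N, time in s.
With the tool pointing down it reaches from about 0.4 to 0.9 m from the base axis. Payload 5.6 kg.
Tool frame: the origin (TCP) lies midway between the tips of the shut fingers; the grasp point (between the pads) lies 19 mm behind it; y points along the fingers, z is the direction in which the jaws open and shut, and the axes are right-handed (so a half turn about y gives the same grasp; the last joint's range is limited). The gripper opens to 92 mm and grips with 3 to 60 N. Pads are 20 mm wide; open, the fingers measure 128 mm over their backs; the gripper's body (75 mm by 189 mm) begins 69 mm behind the grasp point.
Start: joints at [1.084, 0.468, -0.012, 1.603, 0.006, 1.071, -0.056], TCP at [0.279, -0.587, 0.182] pointing down, gripper open.
Joint ranges: [-2.53, 2.53], [-0.31, 2.02], [-1.57, 1.55], [0.28, 2.44], [-1.29, 4.43], [0.15, 1.84], [-2.92, 2.92]. Speed limits (rad/s): [2.57, 2.57, 3.14, 3.14, 3.14, 3.14, 3.14].

### API

Orientations are given as a 3x3 rotation matrix whose columns are the frame's x, y, z axes.
In Python, from station import env, effector, solver, viewer, workorder, search_frame, tip_of gives the robot as it stands. Calls block until the motion is done:
- env.reach(position, orientation): joint-space move of the TCP to a pose.
- env.movel(position, frame=None, rate=0.15): straight line of the TCP; frame=None keeps the orientation; rate is the mean speed in m/s.
- env.goto_joints(angles): joint-space move.
- effector.release() and effector.grasp(squeeze=None): open the fingers fully, or close them until they stop; squeeze is the grip in N (None keeps the last).
- env.pause(seconds).
- solver.inverse_kinematics(position, orientation): joint angles nearest the present ones, or None.
- env.sense(): the state.
- viewer.read_camera(name): name is "scene" or "side" or "wrist"; returns (picture, depth): 384x512x3 uint8, red, green, blue; 384x512 float32, m along the optical axis (not along the pixel's ray), 0 where there is no reading.
- viewer.camera_info(name): a dict with "intrinsics" (3x3 intrinsics, pixels), "eye" and "rotation" of the camera in the world; the wrist camera has in their place "T_tool_cam" (4x4, takes a point from camera to tool coordinates, whose origin is the TCP and whose axes are the tool frame's). Camera axes: x right, y up, looking along -z (the intrinsics and any distortion apply to the point x, -y, -z); pixel columns grow to the right and rows downward; lengths in m; the calibration is good to about 2 mm. The wrist camera is an equidistant fisheye: a pixel r from the principal point sees the ray r / f radians off the axis. A picture is of the moment at which its call begins: read the wrist's pose just before it. camera_info takes no time and is no camera call.
A pose or a line that the arm cannot do raises env.PlanningError and nothing moves.
- workorder.finish_job(): hands the job in, once; it reports no verdict.
Trained networks look in the newest picture that a camera, given by its name, has taken for a name from the list of things; names that differ only in an ending like _2 or _b are one class to them, and where a whole thing is asked for, a point or a joint stands for the part that bears it (a point fixed in the world has none). Each returns a list of dicts, best first, with "score" (0 to 1); they miss things now and then, are a little off and sometimes report something else, mostly with a low value. They report only what shows in the picture. A call takes as long as a camera call. They do not tell look-alikes from the thing itself.
- search_frame(camera, name): "at" ([x, y, z] in m, in world coordinates, good to about 4 mm: the middle of the surface that is visible of it).
- tip_of(camera, name): "at" ([x, y, z] in m, in world coordinates, good to about 4 mm: a listed point, or the origin of a listed thing).
The state is a dict: "t": time; "joint_positions": joint angles; "joint_velocities": joint speeds; "tau": joint torques, N m; "ee_pos": TCP position; "tcp_rot": TCP orientation; "wrist_force": force on the tool from outside, world axes, zero at the start; "moment": the same for the moment, N m; "gripper_width": finger opening in m.
Only numpy, scipy, OpenCV 4.12 (cv2) and the standard library are available. Lean on these libraries where they do the work, as an engineer would, in place of code of your own. Each camera call takes 0.05 s, during which the arm holds its last target. There are 200 camera calls.

## Working session

There is one attempt and no reset: what is moved stays moved. The work goes in short steps, each a Python script; the robot and the scene stay as the last script left them, time stands still between calls to the robot, and variables do not carry over. Pictures are saved under pics/ and viewed, about 12 in all and at most 16, crops included, and the job is handed in when it is done.

```bash
ls; mkdir -p pics; python3 - <<'E'
from station import env,viewer,search_frame,tip_of
import cv2,numpy as np
for c in ["scene","side"]:
    p,d=viewer.read_camera(c); cv2.imwrite(f"pics/{c}0.png",cv2.resize(p[:,:,::-1],None,fx=1.5,fy=1.5))
    np.savez(f"pics/{c}0.npz",p=p,d=d)
    i=viewer.camera_info(c); print(c,i)
    for n in ["red_large","red_small","blue_large","blue_small","prism","red_tray","blue_tray","green_tray","penlight","occluder"]:
        print(n,[(np.round(r["at"],3).tolist(),round(r["score"],2)) for r in search_frame(c,n)[:4]])
s=env.sense(); print(s["t"],s["tcp_rot"],viewer.camera_info("wrist"))
E
```

```text
pics
scene {'intrinsics': array([[469.22073076,   0.        , 252.55522151],
       [  0.        , 469.22073076, 188.84566228],
       [  0.        ,   0.        ,   1.        ]]), 'eye': array([1.2087269 , 0.46644713, 0.86522142]), 'rotation': array([[-0.52298471, -0.6036314 ,  0.60176085],
       [ 0.85231365, -0.36460229,  0.37500215],
       [-0.00695969,  0.70900938,  0.70516471]])}
red_large [([0.449, -0.132, 0.025], 0.87)]
red_small [([0.471, 0.134, 0.025], 0.53)]
blue_large [([0.488, 0.015, 0.023], 0.59), ([0.573, -0.372, 0.01], 0.33)]
blue_small [([0.44, -0.286, 0.029], 0.55)]
prism [([0.378, 0.343, 0.022], 0.91), ([0.47, 0.276, 0.017], 0.89), ([0.36, 0.136, 0.02], 0.66)]
red_tray [([0.617, 0.22, 0.003], 0.79), ([0.45, -0.131, 0.024], 0.35)]
blue_tray [([0.6, -0.206, 0.003], 0.57)]
green_tray [([0.631, 0.01, 0.009], 0.62)]
penlight [([0.572, -0.368, 0.011], 0.49)]
occluder [([0.634, 0.418, 0.006], 0.83)]
side {'intrinsics': array([[461.65997193,   0.        , 261.56098541],
       [  0.        , 461.65997193, 188.39398323],
       [  0.        ,   0.        ,   1.        ]])
[... 647 characters left out ...]
, 0.004], 0.52)]
1.1 [[-9.03140637e-01 -4.33518905e-05  4.29344836e-01]
 [-4.29344833e-01 -6.40270010e-05 -9.03140637e-01]
 [ 6.66425162e-05 -9.99999997e-01  3.92124763e-05]] {'intrinsics': array([[297.31863964,   0.        , 253.00053336],
       [  0.        , 297.31863964, 190.44996374],
       [  0.        ,   0.        ,   1.        ]]), 'T_tool_cam': array([[-2.16965994e-04, -9.57055167e-01, -2.89905779e-01,
        -8.18214053e-02],
       [ 1.08225596e-04,  2.89905761e-01, -9.57055191e-01,
        -2.02138649e-01],
       [ 9.99999971e-01, -2.39023657e-04,  4.06781740e-05,
        -6.84077153e-04],
       [ 0.00000000e+00,  0.00000000e+00,  0.00000000e+00,
         1.00000000e+00]])}
```

View pics/scene0.png

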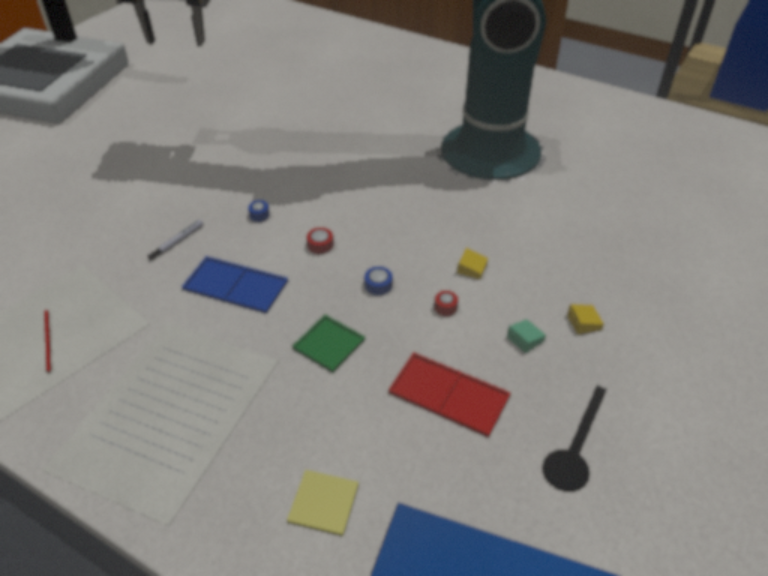

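View pics/side0.png

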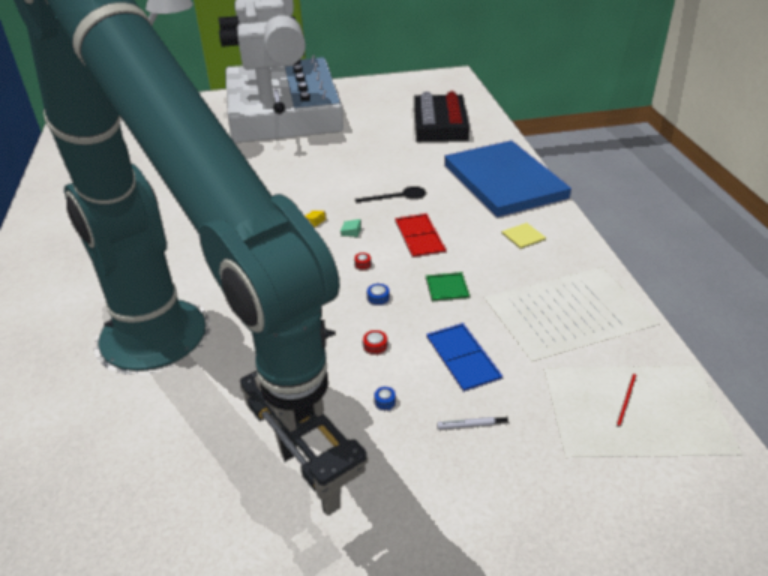

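The scene picture shows blue_small (258,209), red_large (320,239), blue_large (378,279), red_small (446,302), and the green prism (526,335). The yellow look-alikes are at (472,263) and (586,318), and the trays, penlight and occluder are clear of one another. Next are wrist views from above.

```bash
cat > h.py <<'E'
from station import env,effector,solver,viewer,workorder,search_frame,tip_of
import numpy as np,cv2
def R(yaw):
    """tool down; jaws open along world direction yaw (mod pi); picks tool z"""
    z=np.array([np.cos(yaw),np.sin(yaw),0]); y=np.array([0,0,-1.]); return np.c_[np.cross(y,z),y,z]
def wrist(save=None):
    """picture and a world point per pixel"""
    s=env.sense(); p,d=viewer.read_camera("wrist"); i=viewer.camera_info("wrist"); K=i["intrinsics"]; T=i["T_tool_cam"]
    v,u=np.mgrid[:384,:512]; a=(u-K[0,2])/K[0,0]; b=(v-K[1,2])/K[1,1]; th=np.hypot(a,b)+1e-9
    r=np.dstack([np.sin(th)*a/th,-np.sin(th)*b/th,-np.cos(th)])
    P=r*(d/np.maximum(np.cos(th),.05))[...,None]
    A=np.array(s["tcp_rot"])@T[:3,:3]; e=np.array(s["tcp_rot"])@T[:3,3]+s["ee_pos"]
    W=P@A.T+e; W[d==0]=np.nan
    if save: cv2.imwrite(f"pics/{save}.png",cv2.resize(p[:,:,::-1],None,fx=1.5,fy=1.5))
    return p,W,r@A.T,e
HSV={"red":[(0,120,60),(8,255,255)],"red2":[(172,120,60),(180,255,255)],"blue":[(105,110,50),(130,255,255)],"green":[(50,130,40),(75,255,200)],"pale":[(65,50,90),(90,170,255)]}
def blobs(p,W,ray,e,col,minpx=60):
    h=cv2.cvtColor(p,cv2.COLOR_RGB2HSV); m=cv2.inRange(h,*map(np.array,HSV[col]))
    if col=="red": m|=cv2.inRange(h,*map(np.array,HSV["red2"]))
    m=cv2.morphologyEx(m,cv2.MORPH_CLOSE,np.ones((3,3)))
    n,L,st,c=cv2.connectedComponentsWithStats(m); out=[]
    for k in range(1,n):
        if st[k,4]<minpx: continue
        q=cv2.findContours((L==k).astype(np.uint8),cv2.RETR_EXTERNAL,cv2.CHAIN_APPROX_NONE)[0][0]
        f=np.zeros_like(m); cv2.drawContours(f,[q],-1,1,-1)
        w=W[f>0]; w=w[np.isfinite(w[:,0])]; zt=np.percentile(w[:,2],80)
        t=w[w[:,2]>zt-.008]
        (cx,cy),(a,b),ang=cv2.minAreaRect((t[:,:2]*1000).astype(np.float32))
        out.append(dict(px=c[k].round(),n=st[k,4],zmed=np.median(w[:,2]),ztop=zt,c=np.array([cx,cy])/1000,mean=t[:,:2].mean(0),size=(a,b),ang=ang,pts=w))
    return out
E
cat > look.py <<'E'
from h import *
for k,y in enumerate([-.17,.17]):
    env.reach([.47,y,.30],R(-np.pi/2))
    X=wrist(f"w{k}")
    np.savez(f"pics/w{k}.npz",*X)
    for c in ["red","blue","green","pale"]:
        for b in blobs(*X,c):
            print(k,c,b["px"],b["n"],"z %.3f %.3f"%(b["zmed"],b["ztop"]),"c",b["c"].round(4),"mean",b["mean"].round(4),np.round(b["size"],0),round(b["ang"],1))
print(env.sense()["t"])
E
python3 look.py
```

```text
0 red [53. 84.] 2653 z 0.004 0.006 c [0.6169 0.2199] mean [0.6161 0.2171] [ 87. 165.] 2.7
0 red [ 90. 161.] 275 z 0.024 0.025 c [0.4613 0.1325] mean [0.4614 0.1309] [38. 38.] 39.8
0 red [233. 170.] 397 z 0.024 0.026 c [ 0.44   -0.1381] mean [ 0.4406 -0.1382] [48. 48.] 66.2
0 blue [9. 6.] 275 z 0.027 0.034 c [0.8169 0.3335] mean [0.8103 0.3368] [27. 61.] 10.5
0 blue [273.  73.] 4889 z 0.004 0.005 c [ 0.6027 -0.2053] mean [ 0.6019 -0.204 ] [ 85. 166.] 11.1
0 blue [150. 151.] 428 z 0.024 0.026 c [0.4739 0.0076] mean [0.4742 0.0069] [48. 48.] 41.5
0 blue [321. 176.] 288 z 0.024 0.025 c [ 0.4304 -0.2876] mean [ 0.4309 -0.2866] [38. 37.] 89.9
0 green [147.  63.] 2135 z 0.004 0.006 c [0.6288 0.0102] mean [0.6284 0.0107] [84. 85.] 85.7
0 green [ 41. 164.] 113 z 0.012 0.017 c [0.4633 0.2602] mean [0.4603 0.2592] [57. 28.] 25.4
0 pale [ 33. 167.] 266 z 0.022 0.025 c [0.456  0.2753] mean [0.4586 0.2741] [44. 42.] 67.4
1 red [222.  66.] 4855 z 0.004 0.005 c [0.6169 0.2214] mean [0.6162 0.22  ] [ 86. 166.] 2.7
1 red [274. 158.] 311 z 0.024 0.025 c [0.4614 0.1334] mean [0.4617 0.1341] [39. 38.] 0.4
1 red [415. 171.] 362 z 0.024 0.025 c [ 0.44   -0.1372] mean [ 0.4408 -0.1348] [49. 48.] 69.8
1 blue [62.  4.] 249 z 0.027 0.034 c [0.7677 0.5235] mean [0.7702 0.527 ] [48. 17.] 76.4
1 blue [445.  90.] 2825 z 0.004 0.006 c [ 0.6021 -0.2076] mean [ 0.6011 -0.1998] [ 85. 173.] 11.2
1 blue [346. 151.] 405 z 0.024 0.026 c [0.4737 0.0095] mean [0.4744 0.0106] [49. 48.] 62.2
1 blue [471. 178.] 226 z 0.023 0.024 c [ 0.4299 -0.2861] mean [ 0.4311 -0.2839] [39. 38.] 60.5
1 green [346.  62.] 2217 z 0.004 0.006 c [0.6284 0.0113] mean [0.6284 0.0109] [84. 84.] 85.5
1 pale [189. 162.] 603 z 0.022 0.025 c [0.4559 0.2756] mean [0.4584 0.2745] [43. 43.] 68.6
4.2083
```

```bash
python3 - <<'E'
from h import *
z=np.load("pics/w1.npz"); X=[z[f"arr_{i}"] for i in range(4)]
b=blobs(*X,"pale")[0]; w=b["pts"]; w=w[w[:,2]>.013]
A=np.c_[w[:,:2]-b["c"],np.ones(len(w))]; g,*_=np.linalg.lstsq(A,w[:,2],rcond=None)
for _ in range(5):
    k=abs(A@g-w[:,2])<.003; g,*_=np.linalg.lstsq(A[k],w[k,2],rcond=None)
print("slope",np.hypot(*g[:2]),12/44,"x-dir deg",np.degrees(np.arctan2(g[1],g[0])),"mid z",g[2],k.sum(),"rect",b["ang"])
for yaw in (2.7,11.1,-4.4,0):
  print(yaw)
s=solver.inverse_kinematics
for n,p,a in [("rl",[.44,-.138,.01],np.pi/2),("bs",[.43,-.287,.01],np.pi/2),("prism",[.456,.2755,.01],np.radians(70)),("pl",[.617,.22,.02],0.05),("b",[.6,-.2,.02],.19)]:
  for o in (0,np.pi): print(n,o,None if (q:=s(p,R(a+o))) is None else np.round(q,2))
E
```

```text
slope 0.2708313630515499 0.2727272727272727 x-dir deg -18.11940950574669 mid z 0.02165500108456113 577 rect 68.60248565673828
2.7
11.1
-4.4
0
rl 0 [ 1.21  1.   -1.33  2.12  1.15  1.1   0.83]
rl 3.141592653589793 [ 0.5   0.46 -0.32  2.15  0.26  0.56 -1.58]
bs 0 [ 1.44  1.07 -1.33  1.99  1.17  1.18  1.17]
bs 3.141592653589793 [ 0.72  0.52 -0.24  2.03  0.21  0.62 -1.23]
prism 0 [ 0.01  0.69 -0.8   1.97  0.7   0.79  0.02]
prism 3.141592653589793 [-0.26  0.57 -0.44  1.98  0.38  0.67 -2.86]
pl 0 [ 0.04  0.77 -0.62  1.66  0.55  0.89 -0.76]
pl 3.141592653589793 [-0.98  0.84  0.88  1.74 -0.78  0.96 -2.87]
b 0 [ 0.61  0.69 -0.47  1.73  0.41  0.82  0.14]
b 3.141592653589793 [ 0.35  0.64 -0.12  1.75  0.1   0.76 -2.76]
```

View pics/w1.png

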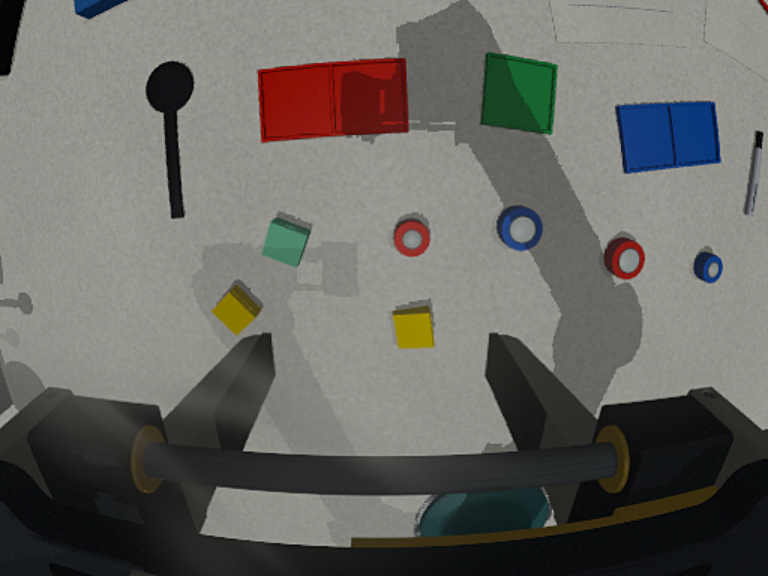

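The wrist view agrees: the prism at (286,241) is pale green, its measured slope of 0.271 matches the expected 0.273, and ring and tray sizes and heights match the text from both places. First lens next.

```bash
cat > job.py <<'E'
from h import *
TR={"red":([.6169,.2207],2.7),"blue":([.6025,-.2063],11.1),"green":([.6286,.0108],-4.4)}
def bay(col,off):
    c,a=TR[col]; a=np.radians(a); return np.array(c)+off*np.array([-np.sin(a),np.cos(a)]),a
G=.0095; H=.10
def f(): return np.round(env.sense()["wrist_force"],1)
def pick(xy,yaw):
    env.reach([*xy,H],R(yaw)); env.movel([*xy,G],rate=.2); effector.grasp(20)
    w=env.sense()["gripper_width"]; env.movel([*xy,H],rate=.2); print("grip",round(w,4),round(env.sense()["gripper_width"],4),f())
    return w
def place(xy,yaw):
    env.reach([*xy,H],R(yaw)); env.movel([*xy,G+.012],rate=.2); a=f(); env.movel([*xy,G+.0045],rate=.03)
    print("before/after set",a,f()); effector.release(); env.movel([*xy,H],rate=.2); print("t",env.sense()["t"],f())
E
python3 - <<'E'
from job import *
pick([.4402,-.1378],.0); 
X=wrist("g1")
p,a=bay("red",.04); place(p,a); X=wrist("p1")
for b in blobs(*X,"red"): print(b["px"],b["ztop"],b["c"],b["size"])
E
```

```text
grip 0.0005 0.0003 [-0.6  0.6 -0.3]
before/after set [-0.4  0.8 -0.3] [0.2 0.6 0.1]
t 13.15 [-0.3  0.3 -1.1]
[253. 211.] 0.0050859852904685645 [0.61581226 0.2212572 ] (86.08192443847656, 163.95864868164062)
```

View pics/g1.png

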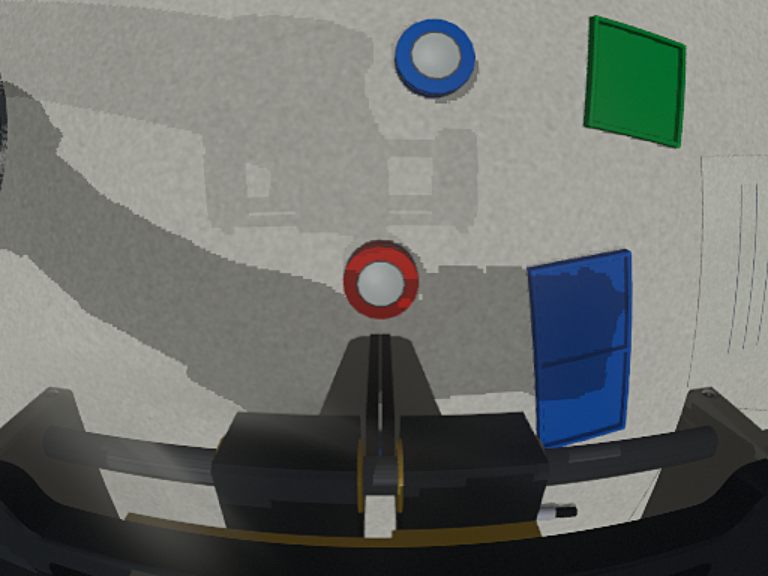

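```bash
python3 - <<'E'
from h import *
s=env.sense();print(s["ee_pos"],s["tcp_rot"])
env.reach([.44,-.138,.2],R(0.))
X=wrist("g2")
for b in blobs(*X,"red"): print(b["px"],b["ztop"],b["c"],b["size"])
for b in blobs(*X,"blue"): print(b["px"],b["ztop"],b["c"],b["size"])
E
```

```text
[0.6140837  0.25983772 0.09844441] [[ 0.04697618 -0.00212571  0.99889375]
 [-0.99889524 -0.00134277  0.04697339]
 [ 0.00124143 -0.99999684 -0.00218644]]
[253. 166.] 0.025774918855663298 [ 0.43936124 -0.13729335] (48.30213165283203, 48.465354919433594)
[279.  55.] 0.026003182824803118 [0.47286691 0.00828445] (48.58724594116211, 48.547157287597656)
[362. 198.] 0.005325128657396317 [ 0.58251819 -0.20433768] (127.6456298828125, 191.74510192871094)
[246. 263.] 0.024783146933596723 [ 0.42991556 -0.28664838] (38.686912536621094, 38.442237854003906)
```

The jaws shut on nothing, and the lens at (380,282) is unmoved. I'll check the real height at the bottom of the descent.

```bash
python3 - <<'E'
from h import *
s=env.sense();print(s["ee_pos"],s["t"])
env.movel([.4397,-.1375,.0095],rate=.2)
for _ in range(3):
    s=env.sense();print(np.round(s["ee_pos"],4),np.round(s["joint_velocities"],3).max(),f:=np.round(s["wrist_force"],2),s["gripper_width"]); env.pause(.15)
wp,W,_,_=X=wrist("b1")
p,d=viewer.read_camera("side"); cv2.imwrite("pics/b1s.png",cv2.resize(p[150:310,180:380,::-1],None,fx=3,fy=3))
E
```

```text
[ 0.44063262 -0.13707018  0.19983388] 14.8917
[ 0.4405 -0.1375  0.0102] 0.006 [ 0.26  0.5  -0.45] 0.09165587106582328
[ 0.4406 -0.1378  0.0105] 0.002 [ 0.08 -0.56 -0.13] 0.0923950595235707
[ 0.4402 -0.1377  0.0101] 0.006 [-0.34 -0.29  0.41] 0.09163044246031748
```

View pics/b1.png

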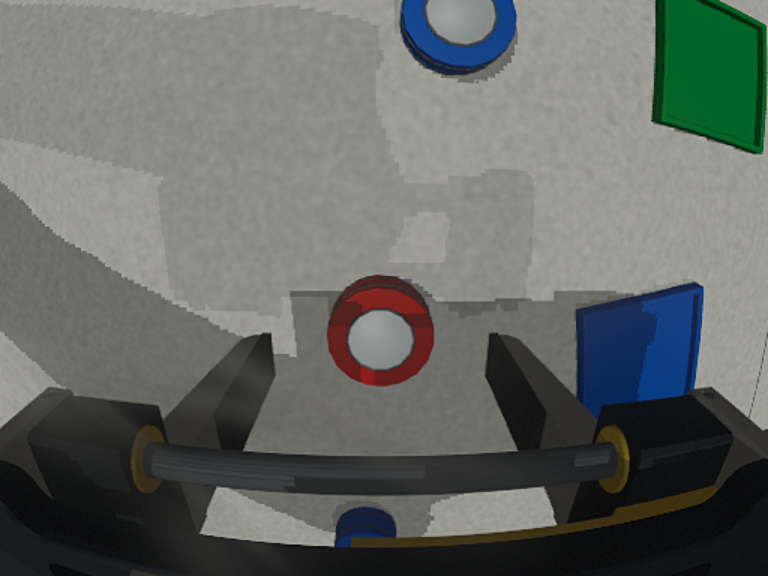

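```bash
python3 - <<'E'
from h import *
effector.grasp(10); s=env.sense(); print(s["gripper_width"],s["wrist_force"],s["t"],s["ee_pos"])
X=wrist("b2")
for b in blobs(*X,"red"): print(b["px"],b["ztop"],b["c"],b["size"])
E
```

```text
0.0006919457526148916 [-0.32546401 -0.88075849  0.23151889] 17.8833 [ 0.43970232 -0.13752477  0.00950449]
[254. 209.] 0.023985160135748224 [ 0.43930896 -0.13160579] (38.536407470703125, 48.75307083129883)
```

View pics/b2.png

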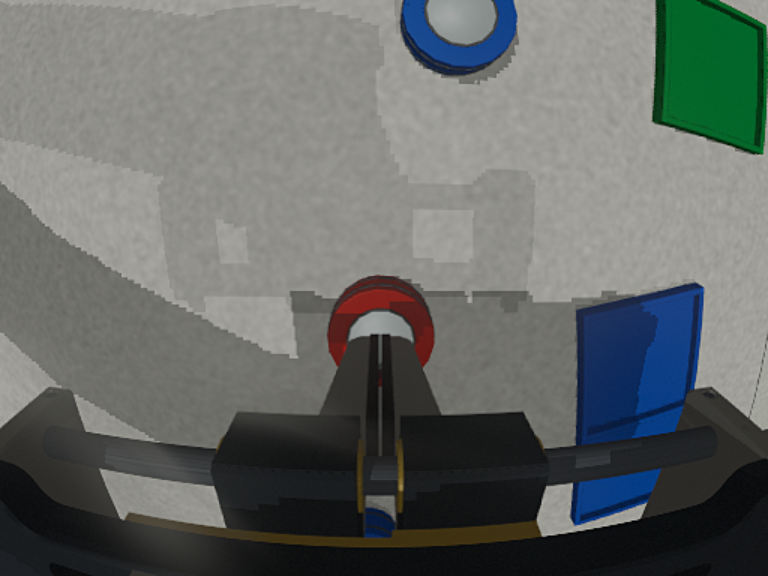

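The shut fingers pass over the lens top at (380,340), so the true tips sit higher than the reported TCP. I'll measure the tips in the depth picture, then probe down on the bare table to confirm.

```bash
python3 - <<'E'
from h import *
env.movel([.4397,-.1375,.06],rate=.2)
p,W,ray,e=wrist()
T=env.sense(); Rt=np.array(T["tcp_rot"]); 
for v in range(214,262,3):
    print(v,[np.round((W[v,u]-T["ee_pos"])@Rt*1000,1).tolist() for u in (246,259)],p[v,246])
# probe the bare table
env.reach([.50,-.07,.05],R(0.)); env.movel([.50,-.07,.012],rate=.2); env.pause(.3); f0=np.array(env.sense()["wrist_force"])
z=.012
while z>-.022:
    z-=.0015; env.movel([.50,-.07,z],rate=.03); s=env.sense(); df=s["wrist_force"][2]-f0[2]
    if abs(df)>4: break
print("contact z",z,s["ee_pos"],df,s["t"]); env.movel([.50,-.07,.06],rate=.2)
E
```

```text
214 [[10.4, 34.2, -5.8], [10.6, 34.6, 5.3]] [143 148 147]
217 [[13.7, 35.4, -5.9], [13.5, 34.8, 5.3]] [ 91 101  99]
220 [[16.6, 35.6, -5.9], [16.6, 35.6, 5.4]] [108  32  27]
223 [[19.4, 35.6, -5.9], [-10.0, -33.3, 3.7]] [84 32 30]
226 [[-9.5, -36.6, -4.2], [-10.1, -38.1, 3.6]] [47 46 43]
229 [[-9.7, -41.6, -4.1], [-10.3, -42.9, 3.5]] [46 45 43]
232 [[-9.7, -45.7, -4.1], [-10.2, -46.9, 3.5]] [39 40 37]
235 [[-9.0, -48.5, -4.0], [-10.3, -51.2, 3.4]] [34 33 31]
238 [[-9.8, -53.9, -3.9], [-10.0, -54.4, 3.3]] [30 28 29]
241 [[-10.7, -59.5, -3.8], [-10.1, -58.3, 3.2]] [29 28 27]
244 [[-10.5, -62.5, -3.7], [-10.6, -62.7, 3.1]] [24 22 21]
247 [[-10.0, -65.1, -3.7], [-10.3, -65.6, 3.1]] [24 23 22]
250 [[-10.8, -69.8, -3.6], [-10.4, -69.1, 3.0]] [24 23 21]
253 [[-10.2, -71.9, -3.6], [-10.3, -72.1, 2.9]] [23 22 23]
256 [[-10.2, -74.9, -3.5], [-10.7, -76.0, 2.9]] [21 21 18]
259 [[-9.9, -77.5, -3.4], [-9.9, -77.5, 2.8]] [22 21 21]
contact z -0.022500000000000003 [ 0.49991222 -0.07000232 -0.02259092] 0.18761047967293878 25.225
```

The depth picture puts the tips about 32 mm behind the reported TCP, and no contact at z = −22 mm agrees. I'll probe on to find the real contact height.

```bash
python3 - <<'E'
from h import *
env.movel([.50,-.07,-.022],rate=.2); env.pause(.2); f0=np.array(env.sense()["wrist_force"])
z=-.022
while z>-.045:
    z-=.001; env.movel([.50,-.07,z],rate=.03); s=env.sense(); df=s["wrist_force"][2]-f0[2]
    if abs(df)>4: break
print("contact z",z,s["ee_pos"],df,s["t"]); env.movel([.50,-.07,.06],rate=.2); effector.release()
E
```

```text
contact z -0.03300000000000001 [ 0.5001355  -0.06999857 -0.03201384] 11.478526333860325 29.2917
```

Contact came at TCP z ≈ −0.032, so I'll use a tip offset of 32 mm.

```bash
sed -i 's/^G=.*/G=.0085-.032; H=.045/' job.py
sed -i 's/    return w$/    if w<.03: raise SystemExit("missed")/' job.py
python3 - <<'E'
from job import *
pick([.4397,-.1373],.0); 
X=wrist("g3")
p,a=bay("red",.04); place(p,a); X=wrist("p3")
for b in blobs(*X,"red"): print(b["px"],b["ztop"],b["c"],b["size"])
E
```

```text
grip 0.0497 0.0497 [-0.1  0.7 -0.6]
before/after set [ 0.9 -0.   0.4] [ 0.3  0.4 -0.7]
t 37.15 [-0.5  0.7 -0.7]
[252. 226.] 0.025947580287104897 [0.61424316 0.26140677] (49.244876861572266, 52.49078369140625)
```

View pics/p3.png

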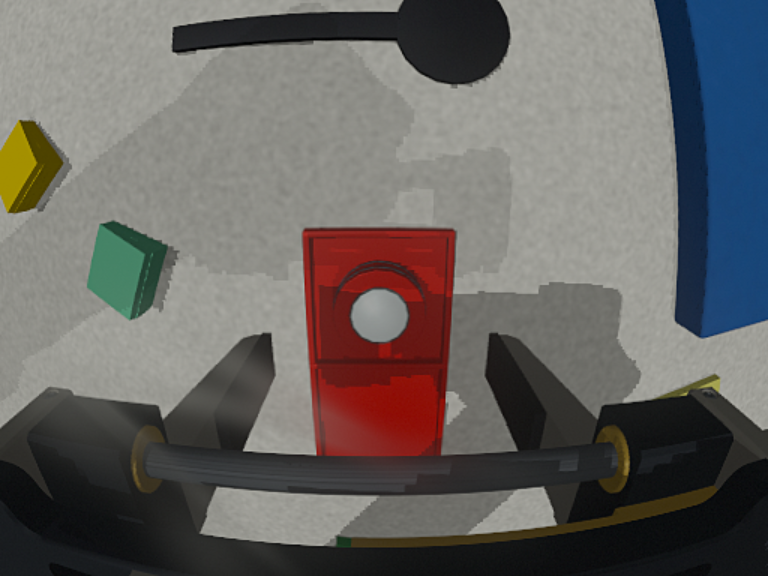

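red_large sits flat in the upper red bay, glass at (380,315). Continuing with the rest; each grasp is checked by its width.

```bash
python3 - <<'E'
from job import *
pick([.4614,.1332],np.pi/4); place(*bay("red",-.04))
pick([.4735,.0087],0.); place(*bay("blue",.04))
E
```

```text
grip 0.0393 0.0393 [-0.5  0.6 -1.3]
before/after set [ 0.2  0.2 -0.2] [ 0.5 -0.7 -0.9]
t 42.725 [ 0.9 -0.8  0.3]
grip 0.0491 0.0491 [ 0.   0.5 -1.3]
before/after set [-0.6  1.1  0.1] [ 0.2  0.6 -0.4]
t 48.2417 [-0.1 -0.4 -0. ]
```

```bash
python3 - <<'E'
from job import *
pick([.4302,-.2868],0.); place(*bay("blue",-.04))
pick([.456,.2755],np.radians(69)); p,a=bay("green",0); place(p,a+np.pi/2)
env.reach([.5,.0,.30],R(-np.pi/2)); X=wrist("end")
for c in ["red","blue","green","pale"]:
    for b in blobs(*X,c): print(c,b["px"],b["n"],round(b["ztop"],4),b["c"].round(4),np.round(b["size"]))
for n in ["penlight","occluder"]: print(n,[(np.round(r["at"],3).tolist(),round(r["score"],2)) for r in search_frame("wrist",n)[:2]])
print(env.sense()["t"])
E
```

```text
grip 0.0395 0.0393 [-0.4 -0.1 -0.1]
before/after set [ 0.6 -0.6 -0.8] [-0.5 -0.2 -0.2]
t 53.8417 [-0.5  0.  -0.3]
grip 0.0436 0.0438 [-0.2 -0.8 -0.3]
before/after set [ 0.3 -0.2  0.6] [ 0.6  0.1 -0.2]
t 60.9 [-0.8  0.4 -0.7]
red [130.  88.] 3582 0.0271 [0.6142 0.2229] [124.  50.]
blue [25. 14.] 1661 0.0353 [0.8154 0.437 ] [ 90. 182.]
blue [369.  96.] 3707 0.0271 [ 0.5997 -0.2039] [ 49. 125.]
green [247.  75.] 1773 0.0236 [0.6274 0.0113] [44. 45.]
pale [246.  74.] 703 0.0287 [0.6281 0.0109] [42. 43.]
penlight [([0.568, -0.366, 0.01], 0.84), ([0.626, 0.01, 0.002], 0.45)]
occluder [([0.627, 0.417, 0.009], 0.63)]
63.275
```

View pics/end.png

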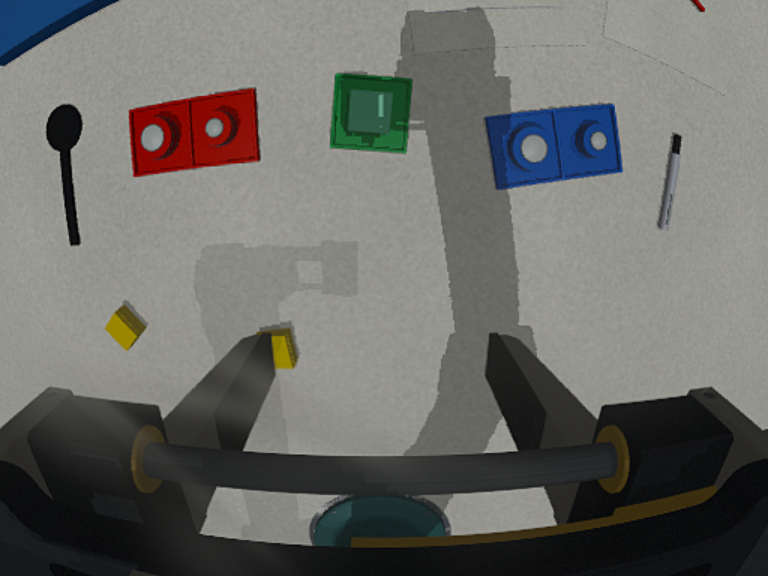

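All five lie flat in their bays: red (152,138) and (215,128), prism (370,110), blue (533,149) and (598,141). The penlight and occluder are undisturbed.

```bash
python3 -c "
from station import workorder; workorder.finish_job()"
```

```text
the job is handed in; nothing more can be done
```

I handed the job in at about 63 s of the 109 s allowed. Both red lenses are in the red tray and both blue lenses in the blue tray, one to a bay. The prism is in the green tray.

**What went wrong first:** the first grasp closed on nothing. It did no harm: the lens was seen afterwards where it had been. The fingertips really sit about 32 mm behind the reported TCP. The wrist depth picture showed this and a touch on the bare table confirmed it. All five grasps after I corrected for it worked first time, closing to 39–50 mm, which matches the pieces.

**Last checks, from one wrist picture:**
- **Heights:** lens tops stand at about 27 mm and the high edge of the prism at about 29 mm. Both fit undersides resting on the 4 mm tray floor, and each piece looks flat and well inside its bay.
- **Bystanders:** the penlight and occluder are within about 10 mm of the first readings, which is the scatter between views. I saw no sign that either moved.
- **Arm:** it was clear of everything when I handed in.

**Less certain:** the set-down force readings stayed within noise, so contact with the floor was not felt directly. The pieces were let go at the computed height, with about 0.5 mm to spare. Only red_large was checked from close by after placing. No final check failed or disagreed.

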